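# Zero the key machine's dial, then hold its index plunger out

## Robot

A 7-joint arm with a two-finger parallel gripper is mounted at the origin on the work surface. World frame = base frame: x ahead of the robot, y to its left, z up, the work surface at z = 0. Lengths are in m, angles in rad, forces in N, time in s.
With the tool pointing down it reaches from about 0.425 to 0.875 m from the base axis. Payload 9.9 kg.
Tool frame: the origin (TCP) lies midway between the tips of the shut fingers; the grasp point (between the pads) lies 19 mm behind it (tcp_to_grasp is the distance from the TCP to the grasp point, in m); z points along the fingers, y is the line along which they close (so a half turn about z gives the same grasp; the last joint's range is limited). The gripper opens to 85 mm and grips with 20 to 120 N. Pads are 22 mm wide; open, the fingers measure 114 mm over their backs; the gripper's body (76 mm by 85 mm) begins 54 mm behind the grasp point. The pads swing forward as they close: fully open they stand 13 mm farther back than shut.
Start: joints at [-1.308, 0.576, 0.025, 1.437, -0.015, 1.129, -0.057], TCP at [0.229, 0.635, 0.231] pointing down, gripper open.
Joint ranges: [-2.76, 2.76], [-0.34, 2.15], [-1.52, 1.57], [0.19, 2.46], [-1.09, 4.23], [0.17, 1.99], [-2.82, 2.82]. Speed limits (rad/s): [2.22, 2.22, 3.01, 3.01, 3.14, 3.14, 3.14].

## Interface

Orientations are given as a 3x3 rotation matrix whose columns are the frame's x, y, z axes.
In Python, from workcell import * gives the robot as it stands. The module is installed in compiled form; this text tells all that it offers.
- The arm moves only by the tool play_rows, never from a script. Its argument "targets" is a list of rows, each an object with "xyz": the shift along the tool's x, y, z in cm, a list of three; "delta_rot": the turn, a rotation vector about the tool's x, y, z in degrees, a list of three. In form: [{"xyz": [tx, ty, tz], "delta_rot": [wx, wy, wz]}, ...]. A call has 1 to 20 rows; each row is the pose to reach, as a shift and turn from the pose commanded when the call began, along the tool's axes at that moment; what a row does not reach only later rows make up. A row lasts 1/8 s, in which the tool goes at most 62.5 mm and 10.7 degrees, less where a joint would pass 70% of its speed; a pose out of reach is approached as far as the arm can. A call with a gripper value outside its range is refused whole. "gripper" is the gripper command: -1 is shut, 1 is fully open, values between are in proportion, set as the call begins (left out, the last holds). The fingers move at their own pace and stop on an object; "newtons" is the grip in N (left out, the last holds). Time passes only in rows, so rows that repeat a pose let the fingers close. It gives the time, the measured TCP pose, the force, the opening and the grip force at its end, in the units of the state.
- get_obs(): the state, without advancing time (a new reading comes with each control period).
- capture(name): name is "scene" or "top" or "wrist"; returns a dict with "pixels" (384x512x3 uint8, red, green, blue), "fx", "fy", "cx", "cy" (pixels), "k1" (the pictures are not rectified: a ray, as slopes to the right and down, at radius r is drawn at 1 + k1 r^2 times it, then the intrinsics apply), "camera_from_world" (4x4, takes a point from world to camera coordinates). Camera axes: x right, y up, looking along -z (the intrinsics and any distortion apply to the point x, -y, -z); pixel columns grow to the right and rows downward; lengths in m; the calibration is good to about 2 mm. A picture is of the moment at which its call begins. There is no depth.
- job_done(): hands the job in; it is judged then, once.
The state is a dict: "t": time; "q": joint angles; "joint_velocities": joint speeds; "tau": joint torques, N m; "ee_pos": TCP position; "orientation": TCP orientation; "ft_force": force on the tool from outside, world axes, zero at the start; "moment": the same for the moment, N m; "opening": opening from 0.0 (shut) to 1.0 (fully open); "grip_force": force on a finger pad.
Only numpy, scipy, OpenCV 4.12 (cv2) and the standard library are available. Lean on these libraries where they do the work, as an engineer would, in place of code of your own. Each camera call takes 0.05 s, during which the arm holds its last target. There are 200 camera calls.

## Task

On the key-cutting machine, first turn the round dial knob until its pointer reads zero (lined up with the long zero mark). Then, leaving the dial at zero, pull the sprung index plunger fully back to its stop so that its pin is clear of the hole in the index plate, and keep holding it there: finish while still holding the plunger back, do not let go. Leave the loose things on the counter where they are.

Things in the scene. Friction and masses are not known exactly. Their poses are not given: they have to be found in the camera images.
- machine: the key-cutting machine, fixed to the counter: a flat aluminium slotted bed 280 (x) x 460 (y) x 30 mm high, origin at the centre of the bed's underside; at its -y end stands a grey motor head 240 x 130 mm and 150 mm high, from y = -230 to y = -360 mm. The dial unit and the index unit are bolted on the bed, side by side about 200 mm apart; which of them is nearer the motor head varies, as do their places and yaws.
- dial_unit: fixed dark steel block 96 x 96 x 30 mm on the bed with a round white dial face, 92 mm in diameter, on top; origin at the centre of the block's underside (30 mm above the counter), z up; the dial face is 34 mm above the origin. Black division marks every 10 degrees; the one long thick mark on the unit's -x side, with a small steel lug on the rim outside it, is zero.
- dial_zero (a point): the zero mark: the rim of the dial face at the unit's -x side, 46 mm from the dial's axis
- dial (a joint): angle of the dial knob in rad: 0 when the pointer is on the zero mark, positive when the pointer stands counter-clockwise (seen from above) of the mark. It starts 0.6 to 2.0 rad counter-clockwise of zero, so it has to be turned clockwise. Stops at -1.0 and 2.6. It turns about the vertical with light friction (0.03 N m) and stays where it is left.
- dial_grip (a point): point on the axis of the round black knob (40 mm in diameter, its top 40 mm and its gripping flank from 7 to 40 mm above the dial face), 27 mm above the dial face; a good height for the middle of the pads, with any yaw. Turns with the knob. A white line on the knob's top lies above the pointer and points the same way.
- dial_pointer (a point): tip of the knob's thin dark steel pointer, 36 mm from the axis, 4.5 mm above the dial face
- index_unit: fixed index unit on the bed; origin at the centre of the underside of its foot (30 mm above the counter), z up. The plunger's axis is level, along the unit's x axis, 55 mm above the origin; it pulls back towards the unit's -x. A steel bracket (36 mm wide in y, x from -15 to +11 mm, top at 74 mm) guides it; an upright aluminium index plate (64 mm wide, x from +35 to +47 mm, top at 80 mm) has the seat hole. The foot is 70 mm wide, 12 mm thick, from x = -25 to +61 mm.
- plunger (a joint): how far the plunger is pulled back, m: 0 with the pin seated in the index plate's hole, 0.022 at its stop. A spring pulls it home with 6 N at 0 and 12.6 N at the stop, so it snaps back when let go.
- plunger_grip (a point): middle of the plunger's black round handle, on its axis; moves with it; 38 mm out from the unit's origin along its -x when seated. The handle is 22 mm in diameter from 18 mm before to 18 mm behind this point; behind it (away from the bracket) is a flange 35 mm in diameter and 8 mm thick. With the plunger seated the bracket's face is 23 mm from this point.
- plunger_tip (a point): tip of the steel pin (9 mm in diameter); flush with the far face of the 12 mm index plate when seated, 10 mm clear of its near face at the stop
- spray_can: bystander: white can 60 mm in diameter, 170 mm tall, standing on the counter; origin at the centre of its underside
- padlock: bystander: brass padlock 50 x 22 x 76 mm standing on the counter; origin at the centre of its underside
- screwdriver: bystander: black-handled screwdriver lying on the counter to the right of the machine, about 200 mm long; origin at its underside

How it is judged:
By the outcome, as a careful person would: the job done as asked, in the order asked, and still so for the second after the job is handed in, while the arm keeps its last pose, push and grip.
It also fails if it takes over 56 s, if anything falls off the work surface, if the arm or the gripper's body presses on something with over 40 N, if the wrist force passes 120 N, or if a joint passes its speed limit or range.

## Working session

There is one attempt and no reset: what is moved stays moved. The work goes in short steps, Python scripts to look and compute and a tool call to move; the robot and the scene stay as the last step left them, time stands still between calls to the robot, and variables do not carry over. Pictures are saved under pics/ and viewed, at most 10 in all, crops included, and the job is handed in when it is done.

Besides the shell and the picture viewer there is one more tool, called after "Emit:" as name([rows], argument=value, ...), one row to a line, values as JSON. play_rows: Moves the arm, as the interface text tells. Its arguments: {"type":"object","properties":{"targets":{"type":"array"},"gripper":{"type":"number"},"newtons":{"type":"number"}},"required":["targets"]}

```bash
mkdir -p pics; cat > h.py <<'E'
from workcell import *
import numpy as np, cv2
def snap(name,fn,crop=None,scale=1):
    c=capture(name); im=c["pixels"][:,:,::-1].copy()
    np.save("pics/%s.npy"%fn,np.array(c,dtype=object),allow_pickle=True)
    if crop: im=im[crop[1]:crop[3],crop[0]:crop[2]]
    if scale!=1: im=cv2.resize(im,None,fx=scale,fy=scale,interpolation=cv2.INTER_CUBIC)
    cv2.imwrite("pics/%s.png"%fn,im); return c
def load(fn): return np.load("pics/%s.npy"%fn,allow_pickle=True).item()
def ray(c,u,v):
    d=np.array([(u-c["cx"])/c["fx"],(v-c["cy"])/c["fy"]]); s=d.copy()
    for _ in range(20): s=d/(1+c["k1"]*(s@s))
    M=np.array(c["camera_from_world"]); R=M[:3,:3]
    return -R.T@M[:3,3], R.T@np.array([s[0],-s[1],-1.])
def onz(c,u,v,z):
    o,d=ray(c,u,v); return o+d*(z-o[2])/d[2]
def proj(c,p):
    M=np.array(c["camera_from_world"]); q=M[:3,:3]@np.array(p)+M[:3,3]
    s=np.array([q[0]/-q[2],-q[1]/-q[2]]); s=s*(1+c["k1"]*(s@s))
    return np.array([s[0]*c["fx"]+c["cx"],s[1]*c["fy"]+c["cy"]])
E
python3 - <<'E'
from h import *
np.set_printoptions(precision=3,suppress=True)
a=snap("top","top0",scale=1.5); b=snap("scene","scene0",scale=1.5)
for c in(a,b): print(c["fx"],c["k1"],ray(c,256,192))
o=get_obs(); print(o["t"],o["ee_pos"],o["orientation"],o["opening"])
E
```

```text
455.27172469127515 -0.03422048115747624 (array([ 0.429, -0.025,  1.794]), array([ 0.066,  0.01 , -0.998]))
412.4597116501336 0.042426889777330355 (array([1.002, 0.412, 1.065]), array([-0.402, -0.35 , -0.846]))
0.1 [0.229 0.634 0.231] [[-0.94   0.34  -0.   ]
 [ 0.34   0.94  -0.001]
 [-0.    -0.001 -1.   ]] 0.9957270221978718
```

View pics/top0.png

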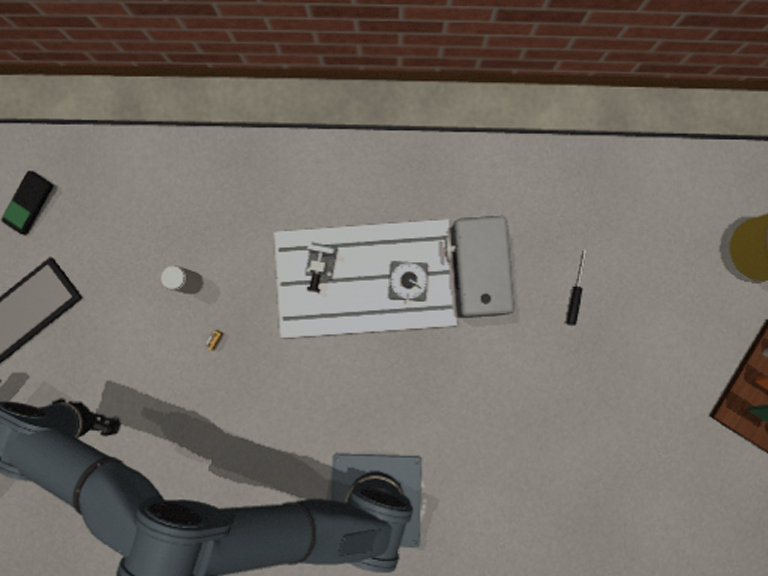

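View pics/scene0.png

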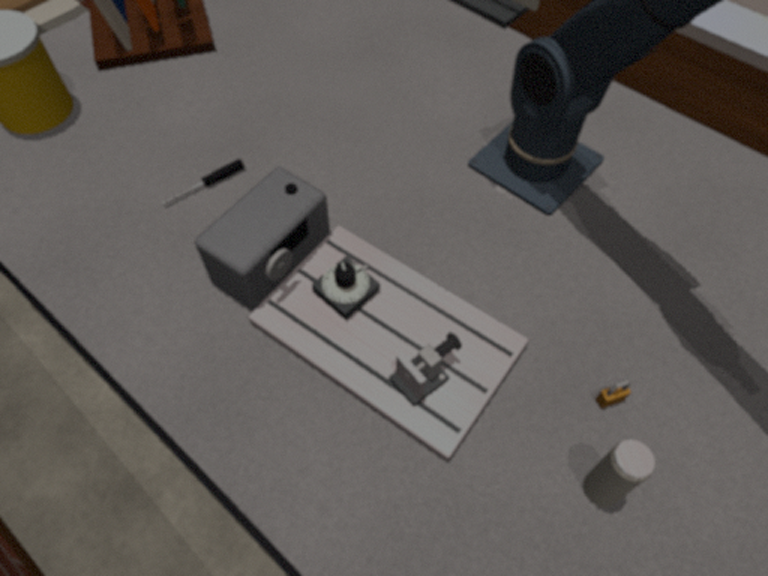

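Top view: the dial is at about (409,281) with its lug at (405,302) and its pointer towards (428,290). The plunger handle is at about (315,283), with its index plate at (320,247). The scene view agrees.

```bash
python3 - <<'E'
from h import *
np.set_printoptions(precision=4,suppress=True)
c=load("top0")
f=lambda u,v,z:onz(c,u/1.5,v/1.5,z)
print("dial",f(409,281,.064),"lug",f(405,302,.064)); d=f(409,281,.064)
print("handle flange",f(314,290,.085),"brkt",f(318,266,.1),"plate",f(320,247,.11))
im=cv2.resize(c["pixels"][140:210,180:300,::-1],None,fx=6,fy=6,interpolation=cv2.INTER_CUBIC)
cv2.imwrite("pics/crop1.png",im)
o=get_obs();R=np.array(o["orientation"]);p=np.array(o["ee_pos"])
print("to above dial cm",R.T@(np.array([d[0],d[1],.25])-p)*100)
w=capture("wrist"); o_,dd=ray(w,256,192); print("wrist cam rel tool",R.T@(o_-p),R.T@dd,w["fx"])
E
```

```text
dial [ 0.5622 -0.0711  0.064 ] lug [ 0.5086 -0.0623  0.064 ]
handle flange [0.5318 0.1673 0.085 ] brkt [0.5911 0.1576 0.1   ] plate [0.6377 0.1531 0.11  ]
to above dial cm [-55.2884 -55.0434  -1.8597]
wrist cam rel tool [ 0.0669 -0.     -0.1422] [-0.2887  0.0005  0.9577] 322.7421021984503
```

View pics/crop1.png

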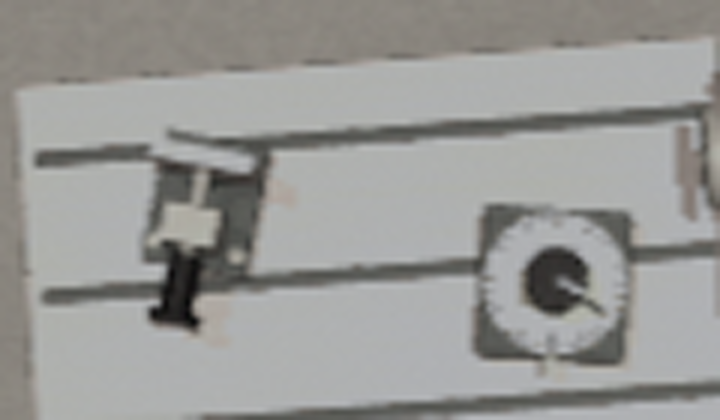

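The crop shows the knob centre at (555,283), the lug at (548,365), and the pointer tip at (605,315), roughly 60° counter-clockwise of zero. The plunger's yaw is about -8°. I'll go above the dial.

Emit:
play_rows([
  {"xyz":[-55.3,-55,-2],"delta_rot":[0,0,-40]},
  {"xyz":[-55.3,-55,-2],"delta_rot":[0,0,-40]},
  {"xyz":[-55.3,-55,-2],"delta_rot":[0,0,-40]},
  {"xyz":[-55.3,-55,-2],"delta_rot":[0,0,-40]},
  {"xyz":[-55.3,-55,-2],"delta_rot":[0,0,-40]},
  {"xyz":[-55.3,-55,-2],"delta_rot":[0,0,-40]},
  {"xyz":[-55.3,-55,-2],"delta_rot":[0,0,-40]},
  {"xyz":[-55.3,-55,-2],"delta_rot":[0,0,-40]},
  {"xyz":[-55.3,-55,-2],"delta_rot":[0,0,-40]},
  {"xyz":[-55.3,-55,-2],"delta_rot":[0,0,-40]},
  {"xyz":[-55.3,-55,-2],"delta_rot":[0,0,-40]},
  {"xyz":[-55.3,-55,-2],"delta_rot":[0,0,-40]},
  {"xyz":[-55.3,-55,-2],"delta_rot":[0,0,-40]},
  {"xyz":[-55.3,-55,-2],"delta_rot":[0,0,-40]},
  {"xyz":[-55.3,-55,-2],"delta_rot":[0,0,-40]},
  {"xyz":[-55.3,-55,-2],"delta_rot":[0,0,-40]},
  {"xyz":[-55.3,-55,-2],"delta_rot":[0,0,-40]},
  {"xyz":[-55.3,-55,-2],"delta_rot":[0,0,-40]},
], gripper=1)

```text
t: 2.4
ee_pos: [0.5625, -0.0699, 0.2514]
orientation: [[-0.939, -0.345, 0.0], [-0.345, 0.939, 0.0], [-0.0, -0.0, -1.0]]
ft_force: [-0.8, 0.2, 1.3]
opening: 0.999
grip_force: 0.0
```

```bash
python3 - <<'E'
from h import *
np.set_printoptions(precision=4,suppress=True)
c=snap("wrist","w1",scale=1.5)
o=get_obs();print(o["t"],o["ee_pos"],o["q"],o["joint_velocities"]);print(o["orientation"])
print(proj(c,[.562,-.071,.104])*1.5)
E
```

```text
2.45 [ 0.5625 -0.07    0.2514] [ 0.01    0.3961  0.0453  1.7013 -0.0202  1.0445  1.9847] [ 0.0025  0.0025  0.0009 -0.0012 -0.0002 -0.0014  0.0015]
[[-0.9387 -0.3447  0.0002]
 [-0.3447  0.9387  0.    ]
 [-0.0002 -0.     -1.    ]]
[382.7272 255.2348]
```

View pics/w1.png

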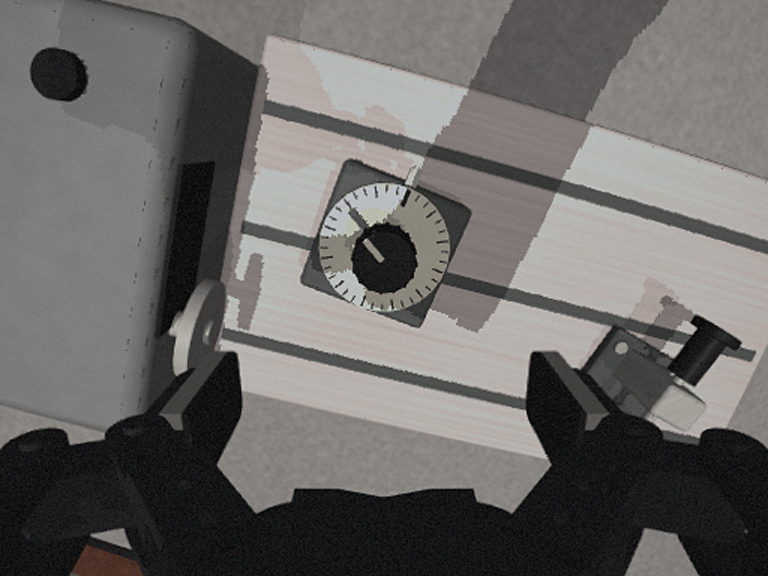

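Wrist view: the knob is centred at about (385,256), with the zero mark at (407,197), the lug at (411,175), and the pointer tip at about (350,208). I'll measure these by code.

```bash
python3 - <<'E'
from h import *
np.set_printoptions(precision=4,suppress=True)
c=load("w1"); im=c["pixels"]; g=cv2.cvtColor(im,cv2.COLOR_RGB2GRAY)
# rectify: metric image of plane z=.064 around estimate, 4 px/mm -> 0.25mm
def rect(z,cx,cy,h=60,s=4):
    n=int(2*h*s); mp=np.zeros((n,n,2),np.float32)
    for i in range(n):
        for j in range(n): mp[i,j]=proj(c,[cx+(n/2-i)/s/1000,cy+(n/2-j)/s/1000,z])
    return cv2.remap(im,mp,None,cv2.INTER_CUBIC)
r=rect(.064,.562,-.071); cv2.imwrite("pics/rect.png",r[:,:,::-1])
# knob top centre
t=rect(.104,.562,-.071,35,4); gt=cv2.cvtColor(t,cv2.COLOR_RGB2GRAY)
m=(gt<60).astype(np.uint8); m=cv2.morphologyEx(m,cv2.MORPH_OPEN,np.ones((15,15)))
cs,_=cv2.findContours(m,0,1); k=max(cs,key=cv2.contourArea); (x,y),rad=cv2.minEnclosingCircle(k)
print("knob top",.562+(140-y)/4e3,-.071+(140-x)/4e3,rad/4)
E
```

```text
knob top 0.5637911376953125 -0.07028085327148437 22.53763198852539
```

View pics/rect.png

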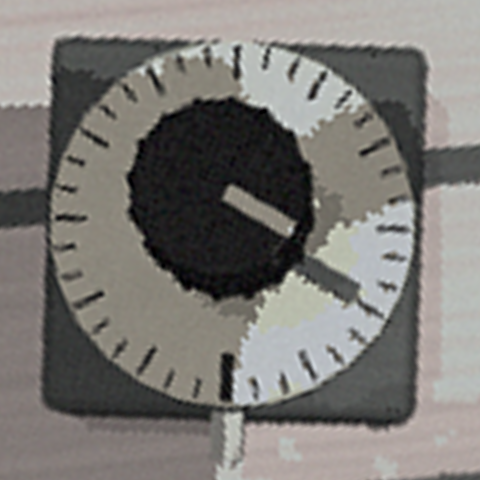

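The dial centre is about (0.5665, -0.0695). The pointer is 60° right of straight down and the zero mark 2° left of it, so the turn needed is about 62° clockwise. I'll go down and grip.

Emit:
play_rows([
  {"xyz":[-0.4,-0.1,6],"delta_rot":[0,0,0]},
  {"xyz":[-0.4,-0.1,12],"delta_rot":[0,0,0]},
  {"xyz":[-0.4,-0.1,15],"delta_rot":[0,0,0]},
  {"xyz":[-0.4,-0.1,17],"delta_rot":[0,0,0]},
  {"xyz":[-0.4,-0.1,18.1],"delta_rot":[0,0,0]},
  {"xyz":[-0.4,-0.1,18.1],"delta_rot":[0,0,0]},
  {"xyz":[-0.4,-0.1,18.1],"delta_rot":[0,0,0]},
])

```text
t: 3.32
ee_pos: [0.5672, -0.07, 0.0712]
orientation: [[-0.939, -0.344, 0.001], [-0.344, 0.939, -0.0], [-0.001, -0.001, -1.0]]
ft_force: [0.8, 0.5, 0.3]
opening: 0.996
grip_force: 0.0
```

Emit:
play_rows([
  {"xyz":[0,0,0],"delta_rot":[0,0,0]},
  {"xyz":[0,0,0],"delta_rot":[0,0,0]},
  {"xyz":[0,0,0],"delta_rot":[0,0,0]},
  {"xyz":[0,0,0],"delta_rot":[0,0,0]},
  {"xyz":[0,0,0],"delta_rot":[0,0,0]},
  {"xyz":[0,0,0],"delta_rot":[0,0,0]},
  {"xyz":[0,0,0],"delta_rot":[0,0,0]},
  {"xyz":[0,0,0],"delta_rot":[0,0,0]},
], gripper=-1, newtons=30)

```text
t: 4.32
ee_pos: [0.5664, -0.0683, 0.071]
orientation: [[-0.938, -0.345, -0.0], [-0.345, 0.938, 0.002], [-0.0, 0.002, -1.0]]
ft_force: [-3.5, 5.9, 8.1]
opening: 0.457
grip_force: 29.7
```

Emit:
play_rows([
  {"xyz":[0,0.2,0],"delta_rot":[0,0,4]},
  {"xyz":[0,0.2,0],"delta_rot":[0,0,10]},
  {"xyz":[0,0.2,0],"delta_rot":[0,0,17]},
  {"xyz":[0,0.2,0],"delta_rot":[0,0,24]},
  {"xyz":[0,0.2,0],"delta_rot":[0,0,31]},
  {"xyz":[0,0.2,0],"delta_rot":[0,0,38]},
  {"xyz":[0,0.2,0],"delta_rot":[0,0,45]},
  {"xyz":[0,0.2,0],"delta_rot":[0,0,51]},
  {"xyz":[0,0.2,0],"delta_rot":[0,0,56]},
  {"xyz":[0,0.2,0],"delta_rot":[0,0,60]},
  {"xyz":[0,0.2,0],"delta_rot":[0,0,62]},
  {"xyz":[0,0.2,0],"delta_rot":[0,0,62]},
  {"xyz":[0,0.2,0],"delta_rot":[0,0,62]},
  {"xyz":[0,0.2,0],"delta_rot":[0,0,62]},
])

```text
t: 6.08
ee_pos: [0.5662, -0.0686, 0.071]
orientation: [[-0.744, 0.668, 0.001], [0.668, 0.744, -0.0], [-0.001, 0.0, -1.0]]
ft_force: [-1.8, -1.0, 6.0]
opening: 0.459
grip_force: 30.0
```

```bash
python3 - <<'E'
from h import *
c=snap("wrist","w2",scale=1.5); print(get_obs()["orientation"],get_obs()["moment"])
E
```

```text
[[-7.44443573e-01  6.67684687e-01  9.61603985e-04]
 [ 6.67684719e-01  7.44444091e-01 -3.35300938e-04]
 [-9.39735706e-04  3.92435658e-04 -9.99999481e-01]] [-0.31162956  0.34389461 -0.03165399]
```

View pics/w2.png

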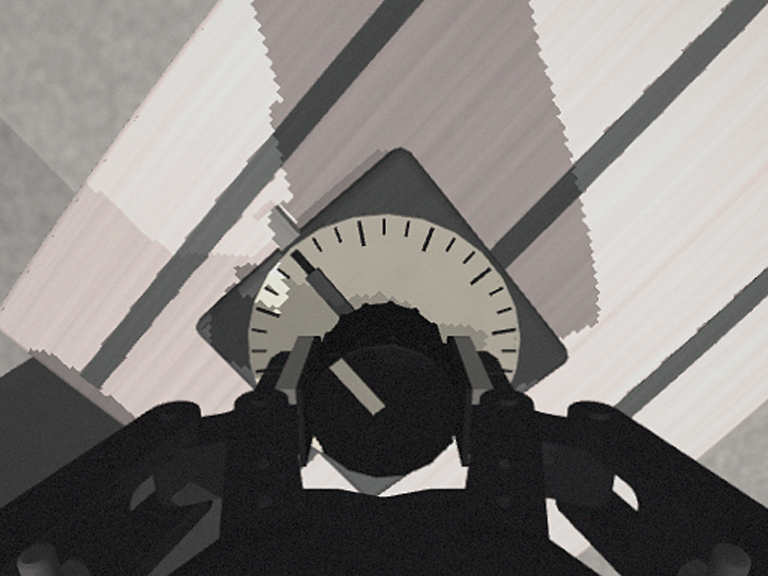

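The pointer, tip at about (310,272), appears in line with the zero mark at (303,261). I'll put a number on it.

```bash
cat > ang.py <<'E'
import sys
from h import *
fn,cx,cy,lo,hi=sys.argv[1],*map(float,sys.argv[2:])
c=load(fn); im=cv2.cvtColor(c["pixels"],cv2.COLOR_RGB2GRAY)
th=np.arange(lo,hi,.25)
for nm,z,rs in(("pointer",.0685,range(26,35,2)),("mark",.064,range(39,45,1))):
    for r in rs:
        mp=np.array([[proj(c,[cx+r/1e3*np.cos(np.radians(a)),cy+r/1e3*np.sin(np.radians(a)),z]) for a in th]],np.float32)
        v=cv2.remap(im,mp,None,cv2.INTER_LINEAR)[0].astype(float)
        w=np.clip(np.median(v)*.75-v,0,None)
        print(nm,r,round((w*th).sum()/(w.sum()+1e-9),2),round(v.min()),round(np.median(v)))
E
python3 ang.py w2 .5664 -.0690 172 192; echo; python3 ang.py w2 .5674 -.0690 172 192;echo; python3 ang.py w2 .5664 -.0700 172 192
```

```text
pointer 26 176.93 52 129
pointer 28 176.48 65 134
pointer 30 176.37 64 136
pointer 32 176.07 57 136
pointer 34 175.93 53 137
mark 39 177.52 20 164
mark 40 179.85 26 163
mark 41 179.19 27 164
mark 42 179.36 29 165
mark 43 179.14 28 165
mark 44 178.99 22 165

pointer 26 177.43 51 106
pointer 28 176.34 64 132
pointer 30 176.31 62 135
pointer 32 176.23 58 135
pointer 34 175.94 46 135
mark 39 177.57 25 159
mark 40 177.59 20 164
mark 41 179.84 24 163
mark 42 179.18 27 164
mark 43 179.36 29 165
mark 44 179.12 29 165

pointer 26 175.68 52 136
pointer 28 175.39 65 135
pointer 30 175.4 64 137
pointer 32 175.23 65 137
pointer 34 175.14 63 136
mark 39 176.06 18 164
mark 40 178.44 24 162
mark 41 177.86 27 164
mark 42 177.92 29 165
mark 43 177.74 29 165
mark 44 177.42 21 166
```

```bash
for y in -.0690 -.0700; do python3 ang.py w2 .5664 $y 171 182 | awk '{print $1,$2,$3}' | paste -sd' '; done
```

```text
pointer 26 0.0 pointer 28 171.0 pointer 30 0.0 pointer 32 171.65 pointer 34 171.51 mark 39 177.52 mark 40 177.48 mark 41 177.51 mark 42 177.48 mark 43 177.52 mark 44 177.61
pointer 26 177.25 pointer 28 0.0 pointer 30 0.0 pointer 32 0.0 pointer 34 0.0 mark 39 176.06 mark 40 176.05 mark 41 176.12 mark 42 176.12 mark 43 176.17 mark 44 176.29
```

```bash
python3 - <<'E'
from h import *
c=load("w2"); im=c["pixels"][140:230,150:260,::-1]
cv2.imwrite("pics/c2.png",cv2.resize(im,None,fx=6,fy=6,interpolation=cv2.INTER_CUBIC))
E
```

```text
(no output)
```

View pics/c2.png

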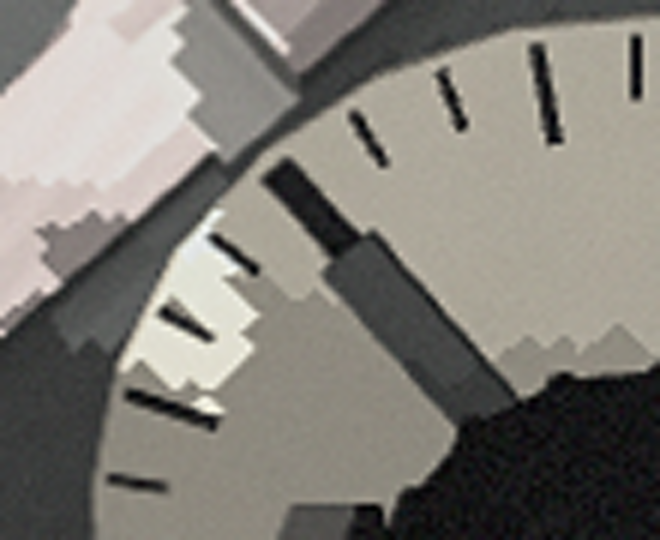

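Pointer centreline in the crop runs (489,409) to (351,251), and the mark's centreline (343,248) to (279,168).

```bash
python3 - <<'E'
from h import *
c=load("w2"); f=lambda u,v,z:onz(c,150+u/6-.42,140+v/6-.42,z)
pb,pt=f(489,409,.0685),f(351,251,.0685); m0,m1=f(343,248,.064),f(279,168,.064)
a=lambda d:np.degrees(np.arctan2(d[1],d[0]))%360
print(a(pt-pb),a(m1-m0)); print(pt,pb,m0,m1)
for ctr in((.5664,-.069),(.5664,-.07),(.5664,-.068)):
  print(a(pt[:2]-ctr),a((m0+m1)[:2]/2-ctr))
E
```

```text
176.96406914657095 174.45410086607598
[ 0.53038516 -0.0660183   0.0685    ] [ 0.54698361 -0.06689862  0.0685    ] [ 0.53021634 -0.06763682  0.064     ] [ 0.52213832 -0.06685246  0.064     ]
175.26722055386801 177.50113592903443
173.691154084998 176.08120751371263
176.85049662765184 178.92414176508126
```

Parallax makes this view ambiguous, with a possible 2° overshoot. I'll release, rise, and turn the camera in line with the zero mark for an unbiased look.

Emit:
play_rows([
  {"xyz":[0,0,0],"delta_rot":[0,0,0]},
  {"xyz":[0,0,0],"delta_rot":[0,0,0]},
  {"xyz":[0,0,0],"delta_rot":[0,0,0]},
  {"xyz":[0,0,0],"delta_rot":[0,0,0]},
  {"xyz":[0,0,0],"delta_rot":[0,0,0]},
  {"xyz":[0,0,-3],"delta_rot":[0,0,0]},
  {"xyz":[0,0,-7],"delta_rot":[0,0,0]},
  {"xyz":[0,0,-9],"delta_rot":[0,0,-10]},
  {"xyz":[0,0,-9],"delta_rot":[0,0,-20]},
  {"xyz":[0,0,-9],"delta_rot":[0,0,-30]},
  {"xyz":[0,0,-9],"delta_rot":[0,0,-40]},
  {"xyz":[0,0,-9],"delta_rot":[0,0,-40]},
  {"xyz":[0,0,-9],"delta_rot":[0,0,-40]},
  {"xyz":[0,0,-9],"delta_rot":[0,0,-40]},
], gripper=1)

```text
t: 7.88
ee_pos: [0.566, -0.068, 0.1602]
orientation: [[-0.999, 0.035, -0.0], [0.035, 0.999, -0.0], [0.0, -0.0, -1.0]]
ft_force: [-0.5, -0.4, -0.7]
opening: 0.998
grip_force: 0.0
```

```bash
python3 - <<'E'
from h import *
c=snap("wrist","w3"); print(get_obs()["ee_pos"])
p=proj(c,[.5664,-.069,.064]); print(p)
z=proj(c,[.5264,-.068,.064]); u,v=map(int,z); print(z)
x0,y0=u-60,v-30
np.save("pics/off.npy",[x0,y0]); print(x0,y0)
cv2.imwrite("pics/c3.png",cv2.resize(c["pixels"][y0:y0+95,x0:x0+120,::-1],None,fx=6,fy=6,interpolation=cv2.INTER_CUBIC))
E
```

```text
[ 0.56595797 -0.06800838  0.16022177]
[254.8233371  186.55833933]
[254.25771758 134.23186326]
194 104
```

View pics/c3.png

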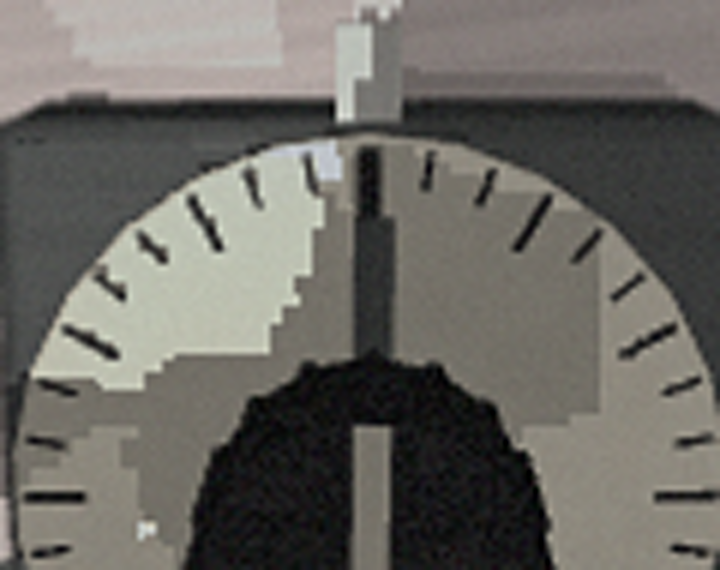

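The crop shows the mark centre at column 369 and the pointer at 373 to 375, so it is about 1° past zero clockwise. I'll refine this numerically.

```bash
python3 - <<'E'
from h import *
c=load("w3"); g=cv2.cvtColor(c["pixels"],cv2.COLOR_RGB2GRAY).astype(float)
def mid(v,lo,hi,z,thr,inv=False):
    P=[]
    for r in range(lo,hi):
        row=g[r,244:268]; w=np.clip(thr-row,0,None) if not inv else np.clip(row-thr,0,None)
        u=(w*np.arange(244,268)).sum()/w.sum(); P.append(onz(c,u,r,z))
    return np.array(P)
y=104
for n,lo,hi,z,thr,inv in(("mark",130,139,.064,90,0),("ptr",142,162,.0685,90,0),("line",178,196,.104,70,1)):
    P=mid(0,lo,hi,z,thr,inv); k=np.polyfit(P[:,0],P[:,1],1)
    print(n,P.mean(0).round(4),"dir",round(180+np.degrees(np.arctan(k[0])),2),"resid mm",round(np.std(P[:,1]-np.polyval(k,P[:,0]))*1e3,2), "y at axis",np.polyval(k,.5664).round(4))
E
```

```text
mark [ 0.5263 -0.0669  0.064 ] dir 170.55 resid mm 0.33 y at axis -0.0736
ptr [ 0.5385 -0.0673  0.0685] dir 177.21 resid mm 0.05 y at axis -0.0687
line [ 0.5551 -0.0681  0.104 ] dir 177.33 resid mm 0.05 y at axis -0.0686
```

```bash
python3 - <<'E'
from h import *
c=load("w3"); g=cv2.cvtColor(c["pixels"],cv2.COLOR_RGB2GRAY).astype(float)
for r in range(129,140):
    w=np.clip(90-g[r,251:260],0,None); u=(w*np.arange(251,260)).sum()/w.sum(); p=onz(c,u,r,.064)
    print(r,round(u,2),p[:2].round(4),round(180-np.degrees(np.arctan2(p[1]+.0686,.5664-p[0])),2))
# independent: face centre from white/grey disc vs block: tick ends symmetric
w=load("w3"); f=lambda u,v:onz(c,194+u/6-.42,104+v/6-.42,.064)
print((f(55,496)+f(686,496))/2, f(369,65))
E
```

```text
129 255.11 [ 0.5226 -0.0672] 178.22
130 254.99 [ 0.5233 -0.0674] 178.34
131 255.05 [ 0.5241 -0.0673] 178.29
132 255.0 [ 0.5248 -0.0674] 178.34
133 255.15 [ 0.5255 -0.0673] 178.2
134 255.08 [ 0.5263 -0.0674] 178.27
135 254.97 [ 0.527  -0.0675] 178.4
136 255.08 [ 0.5277 -0.0674] 178.29
137 255.14 [ 0.5285 -0.0674] 178.22
138 255.0 [ 0.5292 -0.0676] 178.39
139 255.12 [ 0.5299 -0.0675] 178.26
[ 0.56616717 -0.06861126  0.064     ] [ 0.51208085 -0.0668907   0.064     ]
```

The pointer is 1.05° clockwise of the mark, a tenth of a division, so I'll leave it. Next I'll go above the plunger.

Emit:
play_rows([
  {"xyz":[0,2,-4],"delta_rot":[0,0,0]},
  {"xyz":[1,8,-4],"delta_rot":[0,0,2]},
  {"xyz":[2,14,-4],"delta_rot":[0,0,4]},
  {"xyz":[2.2,20,-4],"delta_rot":[0,0,6.5]},
  {"xyz":[2.2,23,-4],"delta_rot":[0,0,6.5]},
  {"xyz":[2.2,23,-4],"delta_rot":[0,0,6.5]},
  {"xyz":[2.2,23,-4],"delta_rot":[0,0,6.5]},
  {"xyz":[2.2,23,-4],"delta_rot":[0,0,6.5]},
])

```text
t: 8.93
ee_pos: [0.5517, 0.161, 0.2004]
orientation: [[-0.989, 0.148, 0.0], [0.148, 0.989, -0.001], [-0.0, -0.001, -1.0]]
ft_force: [-0.0, 0.4, -0.3]
opening: 0.994
grip_force: 0.0
```

```bash
python3 - <<'E'
from h import *
c=snap("wrist","w4",scale=1.5); o=get_obs(); print(o["ee_pos"],o["orientation"])
E
```

```text
[0.55166566 0.16105416 0.20039686] [[-9.89006889e-01  1.47869420e-01  8.49408636e-05]
 [ 1.47869370e-01  9.89006805e-01 -4.34531805e-04]
 [-1.48261058e-04 -4.17194797e-04 -9.99999902e-01]]
```

View pics/w4.png

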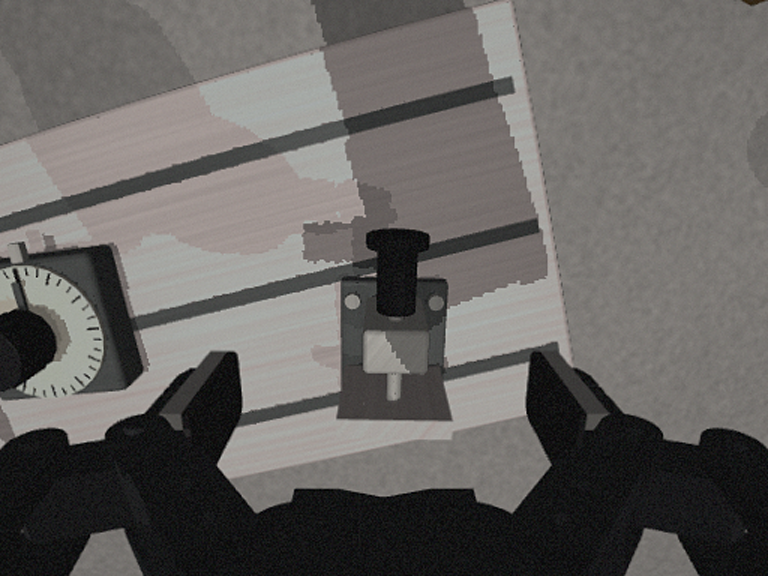

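Wrist view: the flange is centred at (398,240), the handle runs from row 252 to row 314 at column 397, and the bracket top is at (396,352). The axis is nearly aligned with the tool's x.

```bash
python3 - <<'E'
from h import *
np.set_printoptions(precision=4,suppress=True)
c=load("w4"); f=lambda u,v,z:onz(c,u/1.5,v/1.5,z)
g=cv2.cvtColor(c["pixels"],cv2.COLOR_RGB2GRAY)
for r in (172,180,188,196,204): 
    x=np.where(g[r,240:290]<45)[0]+240; print(r,x.min(),x.max(),onz(c,(x.min()+x.max())/2,r,.085))
o=get_obs();R=np.array(o["orientation"]);p=np.array(o["ee_pos"])
a,b=f(398,252,.087),f(397,314,.093); br=f(396,331,.104),f(396,374,.104)
print(a,b,np.linalg.norm(a-b),"brkt",br,np.linalg.norm(br[0]-br[1]))
for q in(a,b,*br): print("tool cm",R.T@(q-p)*100)
E
```

```text
172 248 277 [0.5461 0.1671 0.085 ]
180 251 277 [0.553  0.1674 0.085 ]
188 251 287 [0.5604 0.1705 0.085 ]
196 251 286 [0.5672 0.1691 0.085 ]
204 251 276 [0.5736 0.164  0.085 ]
[0.5427 0.1699 0.087 ] [0.5756 0.1645 0.093 ] 0.03387365377771566 brkt (array([0.581 , 0.1629, 0.104 ]), array([0.6058, 0.1594, 0.104 ])) 0.025049471080087864
tool cm [ 1.0217  0.7432 11.3392]
tool cm [-2.3119  0.6982 10.7397]
tool cm [-2.8675  0.6211  9.6399]
tool cm [-5.3723  0.6395  9.6402]
```

Emit:
play_rows([
  {"xyz":[-0.2,0.7,3],"delta_rot":[0,0,0]},
  {"xyz":[-0.2,0.7,7],"delta_rot":[0,0,0]},
  {"xyz":[-0.2,0.7,10.5],"delta_rot":[0,0,0]},
  {"xyz":[-0.2,0.7,12.5],"delta_rot":[0,0,0]},
  {"xyz":[-0.2,0.7,13.7],"delta_rot":[0,0,0]},
  {"xyz":[-0.2,0.7,13.7],"delta_rot":[0,0,0]},
  {"xyz":[-0.2,0.7,13.7],"delta_rot":[0,0,0]},
])

```text
t: 9.85
ee_pos: [0.5551, 0.1691, 0.0642]
orientation: [[-0.989, 0.146, 0.001], [0.146, 0.989, 0.0], [-0.001, 0.001, -1.0]]
ft_force: [0.1, 0.2, -0.4]
opening: 0.996
grip_force: 0.0
```

Emit:
play_rows([
  {"xyz":[0,0,0],"delta_rot":[0,0,0]},
  {"xyz":[0,0,0],"delta_rot":[0,0,0]},
  {"xyz":[0,0,0],"delta_rot":[0,0,0]},
  {"xyz":[0,0,0],"delta_rot":[0,0,0]},
  {"xyz":[0,0,0],"delta_rot":[0,0,0]},
  {"xyz":[0,0,0],"delta_rot":[0,0,0]},
  {"xyz":[0,0,0],"delta_rot":[0,0,0]},
  {"xyz":[0,0,0],"delta_rot":[0,0,0]},
  {"xyz":[0,0,0],"delta_rot":[0,0,0]},
  {"xyz":[0,0,0],"delta_rot":[0,0,0]},
], gripper=-1, newtons=60)

```text
t: 11.1
ee_pos: [0.5543, 0.1678, 0.0637]
orientation: [[-0.989, 0.147, -0.0], [0.147, 0.989, -0.001], [0.0, -0.001, -1.0]]
ft_force: [-2.9, -3.9, 8.0]
opening: 0.242
grip_force: 58.2
```

The opening is about 21 mm, so the pads are on the 22 mm handle and not the flange. Now I'll pull.

Emit:
play_rows([
  {"xyz":[0.3,0,0],"delta_rot":[0,0,0]},
  {"xyz":[0.6,0,0],"delta_rot":[0,0,0]},
  {"xyz":[0.9,0,0],"delta_rot":[0,0,0]},
  {"xyz":[1.2,0,0],"delta_rot":[0,0,0]},
  {"xyz":[1.5,0,0],"delta_rot":[0,0,0]},
  {"xyz":[1.8,0,0],"delta_rot":[0,0,0]},
  {"xyz":[2.1,0,0],"delta_rot":[0,0,0]},
  {"xyz":[2.3,0,0],"delta_rot":[0,0,0]},
  {"xyz":[2.4,0,0],"delta_rot":[0,0,0]},
  {"xyz":[2.4,0,0],"delta_rot":[0,0,0]},
  {"xyz":[2.4,0,0],"delta_rot":[0,0,0]},
])

```text
t: 12.48
ee_pos: [0.5344, 0.1711, 0.0639]
orientation: [[-0.989, 0.148, 0.006], [0.148, 0.989, -0.001], [-0.006, 0.0, -1.0]]
ft_force: [11.0, -5.0, -5.3]
opening: 0.239
grip_force: 58.6
```

Emit:
play_rows([
  {"xyz":[0.2,0,0],"delta_rot":[0,0,0]},
  {"xyz":[0.4,0,0],"delta_rot":[0,0,0]},
  {"xyz":[0.5,0,0],"delta_rot":[0,0,0]},
  {"xyz":[0.5,0,0],"delta_rot":[0,0,0]},
  {"xyz":[0.5,0,0],"delta_rot":[0,0,0]},
])

```text
t: 13.1
ee_pos: [0.5326, 0.1715, 0.064]
orientation: [[-0.989, 0.149, 0.012], [0.149, 0.989, -0.001], [-0.012, 0.001, -1.0]]
ft_force: [22.1, -6.0, -14.4]
opening: 0.239
grip_force: 59.1
```

Emit:
play_rows([
  {"xyz":[0.2,0,0],"delta_rot":[0,0,0]},
  {"xyz":[0.3,0,0],"delta_rot":[0,0,0]},
  {"xyz":[0.3,0,0],"delta_rot":[0,0,0]},
  {"xyz":[0.3,0,0],"delta_rot":[0,0,0]},
])

```text
t: 13.6
ee_pos: [0.5326, 0.1715, 0.0642]
orientation: [[-0.989, 0.15, 0.017], [0.15, 0.989, -0.001], [-0.017, 0.002, -1.0]]
ft_force: [30.9, -7.9, -23.0]
opening: 0.238
grip_force: 59.4
```

The tool has moved 22 mm and the force now rises with no further motion, so the plunger is at its stop. I'll ease off to the milder push and check.

Emit:
play_rows([
  {"xyz":[-0.3,0,0],"delta_rot":[0,0,0]},
  {"xyz":[-0.3,0,0],"delta_rot":[0,0,0]},
  {"xyz":[-0.3,0,0],"delta_rot":[0,0,0]},
  {"xyz":[-0.3,0,0],"delta_rot":[0,0,0]},
])

```text
t: 14.1
ee_pos: [0.5327, 0.1715, 0.064]
orientation: [[-0.989, 0.149, 0.012], [0.149, 0.989, -0.001], [-0.012, 0.001, -1.0]]
ft_force: [21.1, -5.9, -13.7]
opening: 0.239
grip_force: 60.7
```

```bash
python3 - <<'E'
from h import *
a=capture("scene")["pixels"][140:280,190:360,::-1]; b=capture("wrist")["pixels"][:,:,::-1]
A=cv2.resize(a,(388,320),interpolation=cv2.INTER_CUBIC); B=cv2.resize(b,(412,320))
cv2.imwrite("pics/fin.png",np.hstack([A,B]))
E
```

```text
(no output)
```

View pics/fin.png

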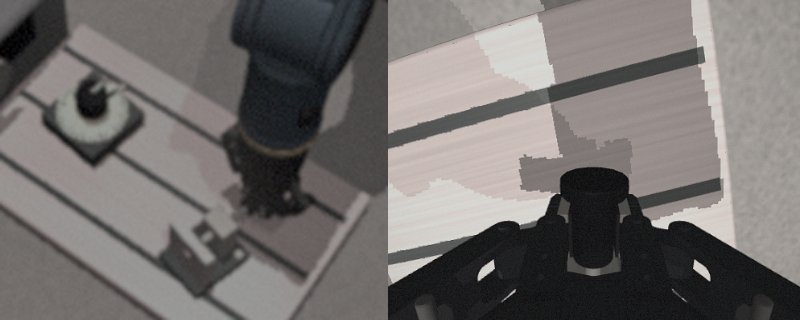

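The scene view (left) shows the pin withdrawn, with a gap between bracket and plate at about (205,240). The dial is untouched at (95,105). The wrist view shows the handle between the pads with the flange at (595,185). I'll hand it in.

```bash
python3 -c "
from workcell import *
print(job_done())"
```

```text
the job is handed in; nothing more can be done
None
```

The job is handed in: the dial reads zero to within about 1°, slightly clockwise of the mark, and the arm is still holding the plunger 22 mm back against its stop, with the loose things untouched.

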